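# Make up the stitching kit and the heel kit

## Task

Make up two repair kits on the wooden kit boards: the spool of thread and the cream cutting block go into the board with the wide round pocket, the small bottle and the leather heel into the board with the narrow round pocket. Round things go in the round pockets and the others in the square ones, each right way up and sitting level on the floor of its pocket. Leave the wax cake and the whetstone where they are.

Things in the scene. Friction and masses are not known exactly. Their poses are not given: they have to be found in the camera images.
- stitching_board: board of the stitching kit: flat pale wooden board fixed to the bench, 84 (own x) x 148 (own y) x 12 mm high, with two flat grey-lined pockets, each 6 mm deep: a wide round one, 60 mm across, centred at own x 0, y +38 mm, for the spool, and a nearly square one, 71 (own x) x 66 (own y) mm, centred at own x 0, y -35 mm, for the cream block. Origin: centre of its underside, on the bench; the pocket floors lie 6 mm above it
- heel_board: board of the heel kit: flat pale wooden board fixed to the bench, 94 (own x) x 136 (own y) x 12 mm high, with two flat grey-lined pockets, each 6 mm deep: a narrow round one, 36 mm across, centred at own x 0, y +44 mm, for the small bottle, and a nearly square one, 82 (own x) x 78 (own y) mm, centred at own x 0, y -22.5 mm, for the heel. Origin: centre of its underside, on the bench; the pocket floors lie 6 mm above it
- thread_spool: spool of brown waxed thread, standing: 44 mm across its two wooden end flanges (each 10 mm thick), 60 mm high, about 24 mm thick between them. Origin: centre of its underside, z up its axis
- cream_block: cream plastic cutting block, 50 (own x) x 55 (own y) x 22 mm high, lying flat. It fits its pocket best with its sides parallel to the pocket's. Origin: centre of its underside, z up
- heel_block: shoe heel of stacked leather, black on top, brown below, 62 (own x) x 66 (own y) x 24 mm high, with cut corners, lying flat. It fits its pocket with its sides parallel to the pocket's. Origin: centre of its underside, z up
- small_bottle: small cream-coloured bottle, standing: body 19 mm across, narrower at the neck, 50 mm high. Origin: centre of its underside, z up its axis
- wax_cake: round cake of black wax, 48 mm across, 18 mm high; belongs to neither kit, to be left alone. Origin: centre of its underside
- whetstone: grey whetstone, 46 (own x) x 135 (own y) x 24 mm high; belongs to neither kit, to be left alone. Origin: centre of its underside
Mind the look-alikes: they are no part of the job. Of the things like the cream_block, leave any that is green; of the rest the larger one is meant.

How it is judged:
At the end, for the whole second after the job is handed in: Spool and cream block in the stitching board's round and square pockets, small bottle and heel in the heel board's: centres within 12 mm of the pocket's along the board's axes, undersides within 2 mm of the pocket floor, right way up, level within 0.05 rad, at rest, released (x of thread_spool in the frame of stitching_board between -0.012 and 0.012 m and y of thread_spool in the frame of stitching_board between 0.026 and 0.05 m and z of thread_spool in the frame of stitching_board between 0.004 and 0.008 m and angle between each of thread_spool, cream_block, small_bottle, heel_block's own z axis and vertical below 0.05 rad and linear speed of each of thread_spool, cream_block, small_bottle, heel_block below 0.02 m/s and angular speed of each of thread_spool, cream_block, small_bottle, heel_block below 0.2 rad/s and x of cream_block in the frame of stitching_board between -0.012 and 0.012 m and y of cream_block in the frame of stitching_board between -0.047 and -0.023 m and z of cream_block in the frame of stitching_board between 0.004 and 0.008 m and x of small_bottle in the frame of heel_board between -0.012 and 0.012 m and y of small_bottle in the frame of heel_board between 0.032 and 0.056 m and z of small_bottle in the frame of heel_board between 0.004 and 0.008 m and x of heel_block in the frame of heel_board between -0.012 and 0.012 m and y of heel_block in the frame of heel_board between -0.0345 and -0.0105 m and z of heel_block in the frame of heel_board between 0.004 and 0.008 m); the robot touches nothing.
It fails at once if the wax cake is moved more than 15 mm (distance of wax_cake from where it was at the start of the episode above 0.015 m).
It fails at once if the whetstone is moved more than 15 mm (distance of whetstone from where it was at the start of the episode above 0.015 m).
It also fails if it takes over 99 s, if anything falls off the work surface, if the arm or the gripper's body presses on something with over 40 N, if the wrist force passes 120 N, or if a joint passes its speed limit or range.

## Robot

A 6-joint arm with a two-finger parallel gripper is mounted at the origin on a cart in front of the work surface, level with it; the furniture and walls round the work are solid. World frame = base frame: x ahead of the robot, y to its left, z up, the work surface at z = 0. Lengths are in m, angles in rad, forces in N, time in s.
With the tool pointing down it reaches from about 0.275 to 0.85 m from the base axis. Payload 19 kg.
Tool frame: the origin (TCP) lies on the centre line of the jaws, within the pads' length; the fingertips stand 11 mm ahead of it and the grasp point (between the pads) lies 8 mm behind it; z points along the fingers, y is the line along which they close (so a half turn about z gives the same grasp; the last joint's range is limited). The gripper opens to 85 mm and grips with 20 to 120 N. Pads are 22 mm wide; open, the fingers measure 114 mm over their backs; the gripper's body (76 mm by 85 mm) begins 54 mm behind the grasp point. The pads swing forward as they close: fully open they stand 13 mm farther back than shut.
Start: joints at [-1.318, 0.15, 1.437, -0, 1.554, -0.134], TCP at [0.217, -0.532, 0.242] pointing down, gripper open.
Joint ranges: [-2.8, 2.8], [-0.68, 2.1], [0.12, 2.68], [-1.39, 4.53], [0.16, 2.79], [-2.81, 2.81]. Speed limits (rad/s): [1.89, 1.89, 2.22, 3.01, 3.01, 3.01].

## Interface

Orientations are given as a rotation vector (axis times angle).
In Python, from station import state, snapshot, calibration, close_job, boxes_of, regions_of, place_of gives the robot as it stands.
- The arm moves only by the shell command python3 -m handwheel 'ROWS' [FORCE]. ROWS is a JSON object of lists of equal length, an entry for each row: "dp": the shift along the tool's x, y, z in mm, a list of three; "yaw": the turn about the tool's z in degrees; "claw": the closure in counts, from 0 (fully open) to 255 (shut). A call has 1 to 20 rows; each row shifts and turns the commanded pose from where the row before left it, along the tool's axes as they then stand; what a row does not reach is not made up. A row lasts 1/10 s, in which the tool goes at most 50 mm and 8.59 degrees, less where a joint would pass 70% of its speed; a pose out of reach is approached as far as the arm can. A call with a gripper value outside its range is refused whole. The fingers move at their own pace and stop on an object; FORCE is the grip in N (left out, the last holds). Time passes only in rows, so rows that do not move let the fingers close. It gives the time, the measured TCP pose, the force, the opening and the grip force at its end, in the units of the state.
- state(): the state, without advancing time (a new reading comes with each control period).
- snapshot(name): name is "scene" or "top" or "wrist"; returns the picture (400x640x3 uint8, blue, green, red); there is no depth.
- calibration(name): a dict with "camera_matrix" (3x3 intrinsics, pixels), "rvec" (rotation vector, rad) and "tvec" (3), from world to camera coordinates, as OpenCV has them; the wrist camera has in their place "hand_eye" (4x4, takes a point from camera to tool coordinates, whose origin is the TCP and whose axes are the flange's). Camera axes: x right, y down, z forward; pixel columns grow to the right and rows downward; lengths in m; the calibration is good to about 2 mm. A picture is of the moment at which its call begins: read the wrist's pose just before it. calibration takes no time and is no camera call.
- close_job(): hands the job in; it is judged then, once.
Trained networks look in the newest picture that a camera, given by its name, has taken for a name from the list of things; names that differ only in an ending like _2 or _b are one class to them, and where a whole thing is asked for, a point or a joint stands for the part that bears it (a point fixed in the world has none). Each returns a list of dicts, best first, with "p" (0 to 1); they miss things now and then, are a little off and sometimes report something else, mostly with a low value. They report only what shows in the picture. A call takes as long as a camera call. They do not tell look-alikes from the thing itself.
- boxes_of(thing, camera): "uv" ([column, row] in pixels, amid what is visible of it).
- regions_of(thing, camera): "mask" (400x640 bool, what is visible of it) and "uv" ([column, row] in pixels, amid what is visible of it).
- place_of(thing, camera): "uv" ([column, row] in pixels: a listed point, or the origin of a listed thing).
The state is a dict: "time_s": time; "joint_pos": joint angles; "qvel": joint speeds; "joint_torque": joint torques, N m; "eef_pos": TCP position; "eef_rot": TCP orientation; "contact_force": force on the tool from outside, world axes, zero at the start; "ft_torque": the same for the moment, N m; "grip_width": finger opening in m; "finger_force": force on a finger pad.
Only numpy, scipy, OpenCV 4.12 (cv2) and the standard library are available. Lean on these libraries where they do the work, as an engineer would, in place of code of your own. Each camera call takes 0.05 s, during which the arm holds its last target. There are 200 camera calls.

## Working session

There is one attempt and no reset: what is moved stays moved. The work goes in short steps, Python scripts to look and compute and a shell command to move; the robot and the scene stay as the last step left them, time stands still between calls to the robot, and variables do not carry over. Pictures are saved under pics/ and viewed, at most 17 in all, crops included, and the job is handed in when it is done.

```bash
ls; mkdir -p pics; cat > h.py <<'E'
import numpy as np, cv2
from station import *
from scipy.spatial.transform import Rotation as R
def cam(n):
    c=calibration(n);K=np.array(c["camera_matrix"],float)
    if n=="wrist":
        s=state();T=np.eye(4);T[:3,:3]=R.from_rotvec(s["eef_rot"]).as_matrix();T[:3,3]=s["eef_pos"]
        C=T@np.array(c["hand_eye"]);return K,C[:3,:3],C[:3,3]
    Rm=R.from_rotvec(np.ravel(c["rvec"])).as_matrix();return K,Rm.T,-Rm.T@np.ravel(c["tvec"])
def world(n,uv,z,c=None):
    K,Rm,o=c or cam(n);uv=np.atleast_2d(uv).astype(float)
    d=(Rm@np.linalg.inv(K)@np.c_[uv,np.ones(len(uv))].T).T
    return o+d*((z-o[2])/d[:,2])[:,None]
def pix(n,P,c=None):
    K,Rm,o=c or cam(n);q=(np.atleast_2d(P)-o)@Rm@K.T;return q[:,:2]/q[:,2:]
E
python3 - <<'E'
from h import *
for n in("top","scene"):
    im=snapshot(n);cv2.imwrite(f"pics/{n}0.png",im);print(n,cam(n)[2].round(3))
    for t in ["stitching_board","heel_board","thread_spool","cream_block","heel_block","small_bottle","wax_cake","whetstone"]:
        for r in place_of(t,n)[:3]:
            if r["p"]>.2: print(t,round(r["p"],2),np.round(r["uv"]),world(n,r["uv"],0)[0].round(3))
print(state())
E
```

```text
pics
top [0.345 0.02  1.269]
stitching_board 0.55 [206. 201.] [0.557 0.328 0.   ]
heel_board 0.96 [326. 252.] [0.43  0.014 0.   ]
thread_spool 0.67 [400. 262.] [ 0.411 -0.176  0.   ]
cream_block 0.85 [403. 296.] [ 0.324 -0.182  0.   ]
cream_block 0.59 [436. 285.] [ 0.354 -0.266  0.   ]
heel_block 0.75 [305. 189.] [0.594 0.072 0.   ]
small_bottle 0.39 [267. 262.] [0.402 0.162 0.   ]
wax_cake 0.83 [286. 282.] [0.355 0.112 0.   ]
wax_cake 0.51 [305. 191.] [0.589 0.072 0.   ]
whetstone 0.55 [334. 132.] [ 0.75  -0.002  0.   ]
scene [-0.306  0.674  0.57 ]
stitching_board 0.95 [229. 247.] [0.559 0.322 0.   ]
heel_board 0.84 [352. 229.] [0.427 0.017 0.   ]
small_bottle 0.7 [312. 254.] [0.398 0.176 0.   ]
wax_cake 0.71 [345. 254.] [0.347 0.11  0.   ]
whetstone 0.74 [292. 188.] [ 0.764 -0.011  0.   ]
{'time_s': 0.9, 'joint_pos': array([-1.31796002e+00,  1.50487716e-01,  1.43740546e+00, -2.33886234e-05,
        1.55379383e+00, -1.34036507e-01]), 'qvel': array([-8.33919285e-04,  2.99918436e-04,  2.56830498e-03,  1.55253282e-03,
       -9.84195898e-06, -5.06824807e-04]), 'joint_torque': array([-2.81539549e-03, -7.12805700e+01, -5.71053958e+01, -3.86664806e-04,
        1.53629688e-03, -6.21933054e-05]), 'eef_pos': array([ 0.21689169, -0.53249135,  0.24227084]), 'eef_rot': array([-3.08290901e+00, -6.03898481e-01,  4.54654952e-05]), 'contact_force': array([ 0.48306452, -0.7447887 , -0.12014785]), 'ft_torque': array([ 0.00824103, -0.00697994, -0.02569352]), 'finger_force': 0.0, 'grip_width': 0.08521846247107397}
```

```bash
python3 - <<'E'
import cv2
im=cv2.imread("pics/top0.png");cv2.imwrite("pics/top0c.png",cv2.resize(im[100:320,160:460],None,fx=2.66,fy=2.66,interpolation=cv2.INTER_CUBIC))
E
```

```text
(no output)
```

View pics/top0c.png

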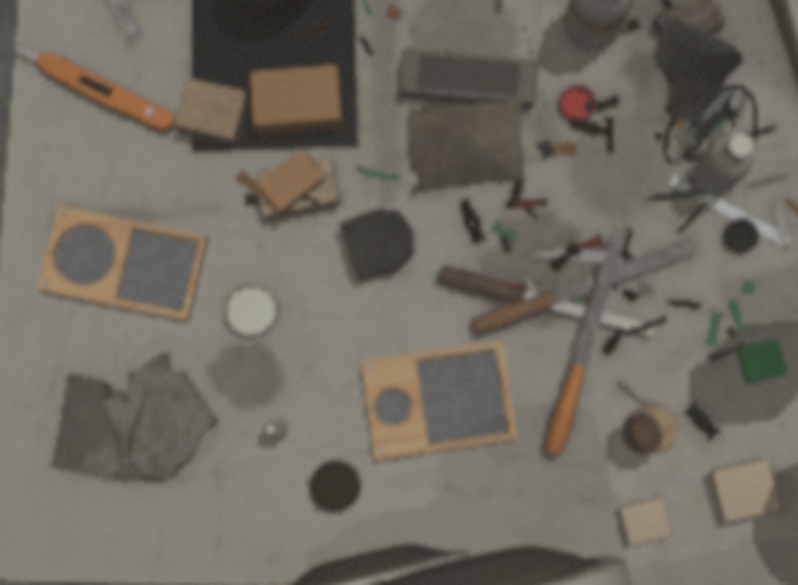

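View pics/scene0.png

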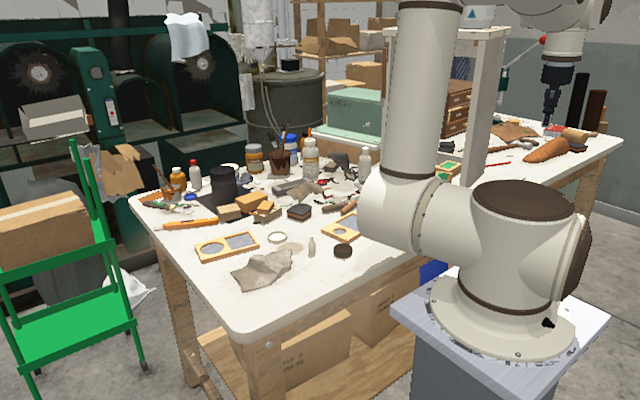

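The choices, as pixels in the top picture:
- **Cream block:** three candidates. The green one at (447,235) is left, the small cream one at (402,296) is left, and the larger cream one at (439,284) is meant.
- **Spool:** at (402,262).
- **Bottle:** at (262,262). The large bottle at (438,155) and the pale lid at (254,217) are not it.
- **Heel:** at (302,192). The wax cake at (286,283) could be taken for it.
- **Stitching board:** wide round pocket at (192,195).
- **Heel board:** narrow round pocket at (308,252).

```bash
cat >> h.py <<'E'
def rect(n,t,z,k=0,near=None):
    """min-area rectangle of a region, at height z: centre, sizes, angle of the first side"""
    c=cam(n);rs=regions_of(t,n)
    if near is not None: rs=sorted(rs,key=lambda r:np.hypot(*(np.array(r["uv"])-near)))
    r=rs[k];m=r["mask"].astype(np.uint8)
    cs,_=cv2.findContours(m,cv2.RETR_EXTERNAL,cv2.CHAIN_APPROX_NONE);q=max(cs,key=cv2.contourArea)[:,0,:]
    w=world(n,q,z,c)[:,:2]*1000
    b=cv2.minAreaRect(w.astype(np.float32));return dict(p=round(r["p"],2),uv=np.round(r["uv"]),c=np.round(b[0],1),s=np.round(b[1],1),a=round(b[2],1))
E
python3 - <<'E'
from h import *
snapshot("top")
for t,z,nr in [("stitching_board",.012,(206,201)),("heel_board",.012,(326,252)),("thread_spool",.06,(402,262)),("cream_block",.022,(439,284)),("cream_block",.022,(402,296)),("heel_block",.024,(302,192)),("small_bottle",.05,(262,262)),("wax_cake",.018,(286,283))]:
    try: print(t,rect("top",t,z,0,nr))
    except Exception as e: print(t,repr(e))
print(R.from_rotvec(state()["eef_rot"]).as_matrix().round(3), calibration("wrist"))
im=cv2.imread("pics/top0.png");cv2.imwrite("pics/cr.png",cv2.resize(im[215:315,385:475],None,fx=6,fy=6,interpolation=cv2.INTER_CUBIC))
E
```

```text
stitching_board {'p': 0.56, 'uv': array([205., 200.]), 'c': array([560.9, 324.3]), 's': array([154.7,  90.6]), 'a': 80.9}
heel_board {'p': 0.91, 'uv': array([326., 253.]), 'c': array([433.9,  16.2]), 's': array([ 97.2, 136.9]), 'a': 8.5}
thread_spool {'p': 0.73, 'uv': array([407., 262.]), 'c': array([ 406.8, -175.6]), 's': array([43.3, 48.9]), 'a': 1.2}
cream_block {'p': 0.68, 'uv': array([438., 283.]), 'c': array([ 355.2, -269.1]), 's': array([49.2, 57. ]), 'a': 13.5}
cream_block {'p': 0.5, 'uv': array([404., 294.]), 'c': array([ 324.5, -176.1]), 's': array([37.5, 42.5]), 'a': 15.0}
heel_block {'p': 0.97, 'uv': array([302., 192.]), 'c': array([582.5,  77. ]), 's': array([63.3, 62.2]), 'a': 19.9}
small_bottle {'p': 0.37, 'uv': array([266., 262.]), 'c': array([400.1, 165.7]), 's': array([14.6, 17.2]), 'a': 1.2}
wax_cake {'p': 0.77, 'uv': array([285., 282.]), 'c': array([350.9, 111.4]), 's': array([44.3, 44.8]), 'a': 1.7}
[[ 0.926  0.377 -0.   ]
 [ 0.377 -0.926  0.   ]
 [ 0.    -0.    -1.   ]] {'camera_matrix': array([[290.68543158,   0.        , 319.91290576],
       [  0.        , 290.68543158, 196.03579878],
       [  0.        ,   0.        ,   1.        ]]), 'hand_eye': array([[ 1.20367881e-03, -9.52694993e-01, -3.03925652e-01,
         7.90059378e-02],
       [ 9.99999276e-01,  1.14603542e-03,  3.68036491e-04,
         2.68769614e-04],
       [-2.31696133e-06, -3.03925874e-01,  9.52695682e-01,
        -1.32631708e-01],
       [ 0.00000000e+00,  0.00000000e+00,  0.00000000e+00,
         1.00000000e+00]])}
```

View pics/cr.png

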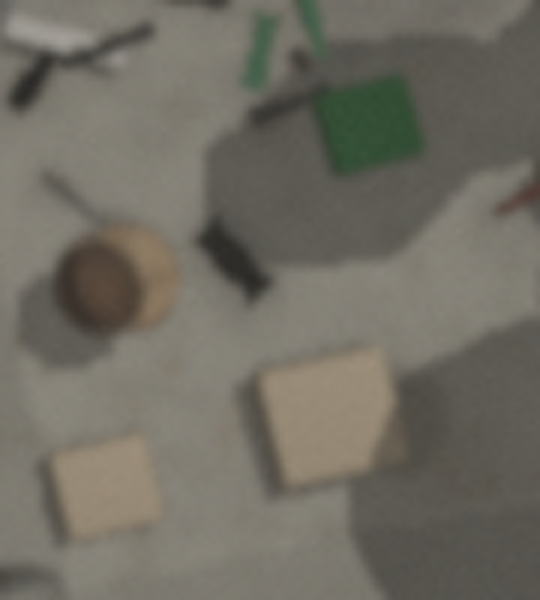

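```bash
python3 -m handwheel '{"dp":[[27,-22,0],[27,-22,0],[27,-22,0],[27,-22,0],[27,-22,0],[27,-22,0],[27,-22,0],[27,-22,0],[27,-22,0],[27,-22,0],[0,0,0],[0,0,0]],"yaw":[0,0,0,0,0,0,0,0,0,0,0,0],"claw":[0,0,0,0,0,0,0,0,0,0,0,0]}' 60
python3 - <<'E'
from h import *
im=snapshot("wrist");cv2.imwrite("pics/w1.png",im)
for t,z,zz in [("thread_spool",.06,0),("cream_block",.022,0)]:
    for k in range(3):
        try: print(t,rect("wrist",t,z,k))
        except Exception as e: break
    for r in place_of(t,"wrist"): print(r["p"],np.round(r["uv"]),world("wrist",r["uv"],0)[0].round(4))
print(state()["eef_pos"],state()["joint_pos"])
E
```

```text
time_s: 2.55
eef_pos: [0.3842, -0.2265, 0.2424]
eef_rot: [3.082, 0.606, 0.0]
contact_force: [0.8, 0.1, 0.6]
grip_width: 0.0854
finger_force: 0.0
thread_spool {'p': 0.78, 'uv': array([290., 136.]), 'c': array([ 414.3, -181.7]), 's': array([42.9, 47.3]), 'a': 65.9}
0.73 [293. 133.] [ 0.4112 -0.1798  0.    ]
cream_block {'p': 0.96, 'uv': array([346., 198.]), 'c': array([ 361.7, -271.5]), 's': array([52.6, 55.5]), 'a': 13.8}
cream_block {'p': 0.69, 'uv': array([400., 113.]), 'c': array([ 481.3, -289.3]), 's': array([36.1, 40.8]), 'a': 16.1}
cream_block {'p': 0.65, 'uv': array([272., 195.]), 'c': array([ 332.8, -180.1]), 's': array([40.3, 41.6]), 'a': 14.6}
0.83 [346. 193.] [ 0.3635 -0.2745  0.    ]
0.74 [274. 192.] [ 0.3283 -0.1837  0.    ]
0.73 [395. 116.] [ 0.4788 -0.2903  0.    ]
[ 0.38372469 -0.22733633  0.24224572] [-7.07953241e-01 -1.22764891e-01  1.71433064e+00  7.20397282e-05
  1.55023287e+00  4.77020408e-01]
```

View pics/w1.png

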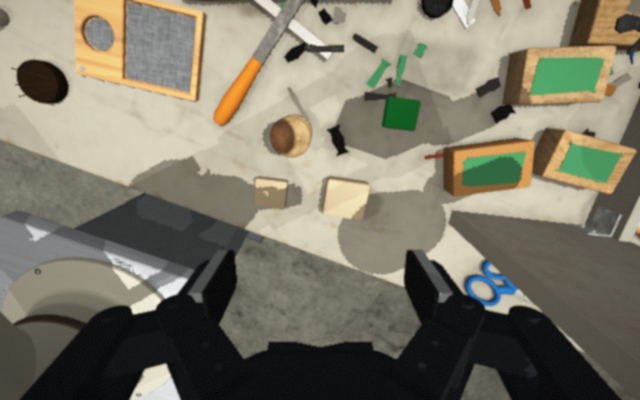

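Wrist picture: the large cream block is at (346,198), the small one at (270,192), the green one at (402,113) and the standing spool at (290,136). I'm going to the large cream block.

```bash
python3 -m handwheel '{"dp":[[-8,7,18],[-8,7,18],[-8,7,18],[-7,6,18],[-7,6,20],[0,0,0],[0,0,0],[0,0,0],[0,0,0],[0,0,0],[0,0,0],[0,0,0],[0,0,0],[0,0,0],[0,0,0],[0,0,0],[0,0,0]],"yaw":[0,0,0,0,0,-8.15,-8.15,-8.15,-8.15,-8.15,-8.15,-8.15,-8.15,-8.15,-8.15,0,0],"claw":[0,0,0,0,0,0,0,0,0,0,0,0,0,0,0,0,0]}'
cat >> h.py <<'E'
def go(P,ya=None):
    """shift in tool axes (mm) to world P, yaw (deg) to bring tool y to world angle ya (mod 180)"""
    s=state();M=R.from_rotvec(s["eef_rot"]).as_matrix();y=np.degrees(np.arctan2(M[1,1],M[0,1]))
    print("at",s["eef_pos"].round(4),"y-angle",y.round(2),"q",s["joint_pos"].round(2),"dp",(M.T@(np.array(P)-s["eef_pos"])*1000).round(1),"yaw",None if ya is None else round(-((ya-y+90)%180-90),1))
E
python3 - <<'E'
from h import *
im=snapshot("wrist");cv2.imwrite("pics/w2.png",im)
for k in range(2):
    try: print(rect("wrist","cream_block",.022,k))
    except Exception as e: break
for r in place_of("cream_block","wrist"): print(r["p"],np.round(r["uv"]),world("wrist",r["uv"],0)[0].round(4))
go([.361,-.272,.02],13.6)
E
```

```text
time_s: 4.65
eef_pos: [0.3611, -0.2719, 0.1503]
eef_rot: [-1.947, -2.465, -0.0]
contact_force: [0.7, 0.4, -0.0]
grip_width: 0.0854
finger_force: 0.0
{'p': 0.89, 'uv': array([322., 184.]), 'c': array([ 360.1, -270.5]), 's': array([49.8, 56.5]), 'a': 13.9}
{'p': 0.79, 'uv': array([311.,  77.]), 'c': array([ 329.5, -180.1]), 's': array([36.5, 40.6]), 'a': 14.1}
0.98 [309.  78.] [ 0.3294 -0.1774  0.    ]
0.79 [426. 226.] [ 0.4828 -0.2896  0.    ]
0.59 [321. 181.] [ 0.3626 -0.2685  0.    ]
at [ 0.3612 -0.2718  0.1503] y-angle 13.53 q [-0.82 -0.06  1.84  0.    1.36 -1.05] dp [ -0.2  -0.2 130.3] yaw -0.1
```

View pics/w2.png

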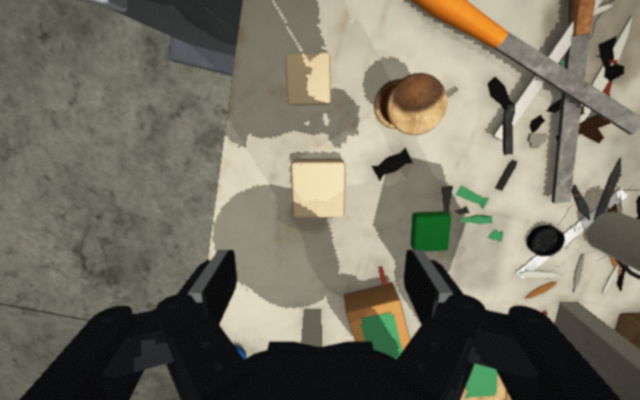

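The large cream block is at (318,187), centred between the fingers and squared to them. Going down to grip.

```bash
python3 -m handwheel '{"dp":[[0,0,25],[0,0,25],[0,0,25],[0,0,25],[0,0,16],[1,0,15],[0,0,0],[0,0,0],[0,0,0],[0,0,0],[0,0,0],[0,0,0],[0,0,0]],"yaw":[0,0,0,0,0,0,0,0,0,0,0,0,0],"claw":[50,50,50,50,50,50,50,255,255,255,255,255,255]}' 50
```

```text
time_s: 6.15
eef_pos: [0.3614, -0.2713, 0.0203]
eef_rot: [1.941, 2.468, -0.0]
contact_force: [-0.6, 1.3, 7.6]
grip_width: 0.0486
finger_force: 52.6
```

```bash
python3 - <<'E'
from h import *
s=state();print(s["grip_width"],s["finger_force"],s["contact_force"])
# stitching board pockets guess
a=np.radians(80.9);c=np.array([.5609,.3243]);y=np.array([np.cos(a),np.sin(a)])
print("square",c-.035*y,"round",c+.038*y)
go([*(c-.035*y),.25],-9.1)
E
```

```text
0.048638708187756466 52.59071588516235 [-0.59665517  1.32350832  7.57502759]
square [0.55536447 0.28974052] round [0.56691001 0.36182172]
at [ 0.3614 -0.2713  0.0203] y-angle 13.65 q [-0.81  0.09  1.99  0.    1.06 -1.05] dp [ 499.1  321.1 -230.1] yaw 22.7
```

```bash
python3 -m handwheel '{"dp":[[0,0,-36],[0,0,-36],[0,0,-36],[0,0,-36],[0,0,-36],[35.6,22.9,0],[35.6,22.9,0],[35.6,22.9,0],[35.6,22.9,0],[35.6,22.9,0],[35.6,22.9,0],[35.6,22.9,0],[35.6,22.9,0],[35.6,22.9,0],[35.6,22.9,0],[35.6,22.9,0],[0,0,0],[0,0,0]],"yaw":[0,0,0,0,0,0,0,0,0,0,0,0,0,0,0,0,0,0],"claw":[255,255,255,255,255,255,255,255,255,255,255,255,255,255,255,255,255,255]}'
python3 -m handwheel '{"dp":[[0,0,0],[0,0,0],[0,0,0],[0,0,0],[0,0,0]],"yaw":[7.5,7.5,7.7,0,0],"claw":[255,255,255,255,255]}'
python3 - <<'E'
from h import *
im=snapshot("wrist");cv2.imwrite("pics/w3.png",im)
for t in("stitching_board","heel_board"):
    for r in place_of(t,"wrist"): print(t,r["p"],np.round(r["uv"]),world("wrist",r["uv"],0)[0].round(4))
    try: print(rect("wrist",t,.012))
    except Exception as e: print(repr(e))
go([.555,.29,.2],-9.1)
E
```

```text
time_s: 7.95
eef_pos: [0.5131, 0.1698, 0.1994]
eef_rot: [-1.939, -2.471, 0.0]
contact_force: [-0.5, -0.5, -0.5]
grip_width: 0.0484
finger_force: 52.1
time_s: 8.45
eef_pos: [0.5132, 0.1684, 0.1997]
eef_rot: [2.386, 2.043, 0.001]
contact_force: [0.3, -0.0, -0.5]
grip_width: 0.0484
finger_force: 52.2
stitching_board 0.98 [345.  13.] [0.5648 0.3269 0.    ]
{'p': 0.83, 'uv': array([344.,  44.]), 'c': array([559.8, 293.4]), 's': array([84.3, 84.7]), 'a': 80.2}
heel_board 0.67 [282. 295.] [0.4384 0.0113 0.    ]
{'p': 0.74, 'uv': array([320., 253.]), 'c': array([497.5,  64.5]), 's': array([146.5, 121. ]), 'a': 81.3}
at [0.5132 0.169  0.1994] y-angle -8.96 q [0.18 0.1  1.58 0.   1.46 0.33] dp [126.   22.4  -0.6] yaw 0.1
```

View pics/w3.png

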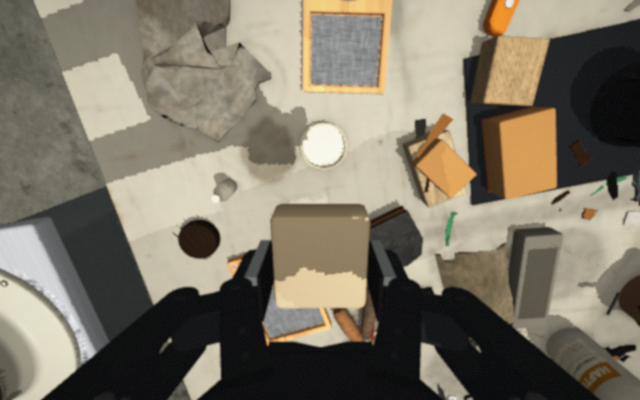

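The block is well held. The stitching board's square pocket is at (347,50). I'll move closer and measure it.

```bash
python3 -m handwheel '{"dp":[[31.5,5.6,0],[31.5,5.6,0],[31.5,5.6,0],[31.5,5.6,0],[0,0,0],[0,0,0]],"yaw":[0,0,0,0,0,0],"claw":[255,255,255,255,255,255]}'
cat >> h.py <<'E'
def pockets(n,c0,z=.012):
    """board outline and pockets near world point c0 from wood colour: list of rects in mm at height z"""
    im=snapshot(n);c=cam(n);hsv=cv2.cvtColor(im,cv2.COLOR_BGR2HSV)
    m=((hsv[...,0]>8)&(hsv[...,0]<26)&(hsv[...,1]>85)&(hsv[...,2]>60)).astype(np.uint8)
    m=cv2.morphologyEx(m,cv2.MORPH_CLOSE,np.ones((3,3),np.uint8))
    cs,h=cv2.findContours(m,cv2.RETR_CCOMP,cv2.CHAIN_APPROX_NONE)
    for i,q in enumerate(cs):
        if cv2.contourArea(q)<250: continue
        w=world(n,q[:,0],z,c)[:,:2]*1000;b=cv2.minAreaRect(w.astype(np.float32))
        if np.hypot(b[0][0]-c0[0]*1000,b[0][1]-c0[1]*1000)<110: print("hole" if h[0,i,3]>=0 else "outer",np.round(b[0],1),np.round(b[1],1),round(b[2],1))
    return im
E
python3 - <<'E'
from h import *
im=pockets("wrist",(.56,.325));cv2.imwrite("pics/w4.png",im)
for r in place_of("stitching_board","wrist"): print(r["p"],np.round(r["uv"]),world("wrist",r["uv"],0)[0].round(4))
try: print(rect("wrist","stitching_board",.012))
except Exception as e: print(repr(e))
print("top");pockets("top",(.56,.325));pockets("top",(.43,.015))
go([.555,.29,.2],-9.1)
E
```

```text
time_s: 9.3
eef_pos: [0.555, 0.2904, 0.1988]
eef_rot: [-2.387, -2.042, 0.001]
contact_force: [-0.4, -0.8, -0.7]
grip_width: 0.0492
finger_force: 52.1
outer [553.7 276.2] [250.1 117.8] 81.4
hole [559.3 291.4] [66.  70.8] 79.6
hole [572.5 362.7] [57.4 57.7] 36.4
0.98 [322. 143.] [0.5644 0.3234 0.    ]
{'p': 0.73, 'uv': array([512., 317.]), 'c': array([778.8,  53.1]), 's': array([12.8, 41.4]), 'a': 42.6}
top
outer [435.2  17.5] [ 90.5 133.5] 9.9
at [0.5551 0.2894 0.1997] y-angle -9.08 q [0.36 0.27 1.38 0.   1.49 0.52] dp [ 0.6 -0.2 -0.3] yaw 0.0
```

View pics/w4.png

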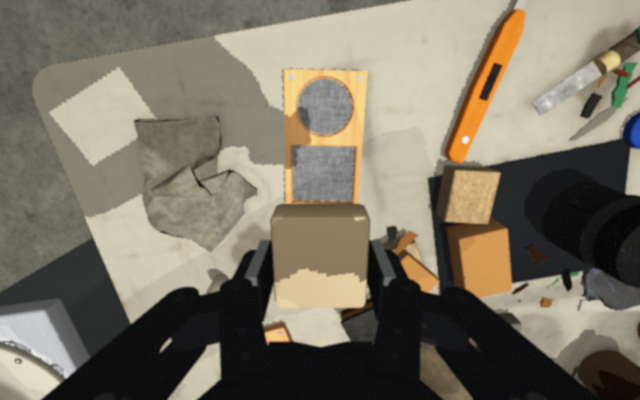

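The square pocket measures 66x71 mm at (559.3, 291.4), and the round one is at (572.5, 362.7). The board's y is at 79.6°. Lowering the block.

```bash
python3 -m handwheel '{"dp":[[2.6,3.8,0],[0,0,30],[0,0,30],[0,0,30],[0,0,30],[0,0,20],[0,0,12],[0,0,8],[0,0,5],[0,0,4],[0,0,3],[0,0,0],[0,0,0],[0,0,0]],"yaw":[1.4,0,0,0,0,0,0,0,0,0,0,0,0,0],"claw":[255,255,255,255,255,255,255,255,255,255,255,255,255,255]}'
```

```text
time_s: 10.95
eef_pos: [0.5595, 0.2922, 0.0277]
eef_rot: [2.414, 2.01, 0.001]
contact_force: [-0.3, -0.5, -0.1]
grip_width: 0.0483
finger_force: 52.2
```

```bash
python3 -m handwheel '{"dp":[[0,0,1.2],[0,0,0],[0,0,0],[0,0,0],[0,0,0],[0,0,-20],[0,0,-30],[0,0,-40],[0,0,-40],[0,0,-40],[0,0,0]],"yaw":[0,0,0,0,0,0,0,0,0,0,0],"claw":[255,255,60,60,60,60,60,60,60,60,60]}'
python3 - <<'E'
from h import *
snapshot("wrist")
for z in(.028,): print(rect("wrist","cream_block",z,0))
for t in("small_bottle","heel_block"):
    for r in place_of(t,"wrist"): print(t,r["p"],np.round(r["uv"]),world("wrist",r["uv"],0)[0].round(4))
go([.40,.17,.2],0)
E
```

```text
time_s: 12.05
eef_pos: [0.5609, 0.2927, 0.2022]
eef_rot: [2.412, 2.009, 0.012]
contact_force: [0.8, -1.0, 0.1]
grip_width: 0.0652
finger_force: 0.0
{'p': 0.88, 'uv': array([322., 177.]), 'c': array([559.4, 292.8]), 's': array([55.5, 49.3]), 'a': 79.6}
heel_block 0.87 [368. 320.] [0.5878 0.0787 0.    ]
at [0.5589 0.2919 0.1949] y-angle -10.44 q [0.36 0.29 1.37 0.   1.49 0.54] dp [-148.7 -134.2   -4.8] yaw -10.4
```

```bash
python3 -m handwheel '{"dp":[[-25,-22.4,6],[-25,-22.4,6],[-25,-22.4,6],[-25,-22.4,6],[-25,-22.4,6],[-24,-22.2,5],[0,0,0],[0,0,0],[0,0,0],[0,0,0],[0,0,0]],"yaw":[0,0,0,0,0,0,-6.8,-6.8,-6.7,0,0],"claw":[60,60,60,60,60,60,60,60,60,60,60]}'
python3 - <<'E'
from h import *
im=pockets("wrist",(.43,.015));cv2.imwrite("pics/w5.png",im)
for r in place_of("small_bottle","wrist"): print(r["p"],np.round(r["uv"]),world("wrist",r["uv"],0)[0].round(4))
for z in(.05,): print(rect("wrist","small_bottle",z,0))
go([.40,.17,.2],9.9)
E
```

```text
time_s: 13.35
eef_pos: [0.4, 0.1698, 0.1604]
eef_rot: [-2.026, -2.4, 0.002]
contact_force: [-0.5, 0.3, -0.8]
grip_width: 0.0653
finger_force: 0.0
outer [436.5  33.2] [ 95.6 113.4] 9.7
hole [431.9  62. ] [33.8 33.5] 51.6
0.84 [325. 182.] [0.4065 0.1705 0.    ]
{'p': 0.56, 'uv': array([328., 188.]), 'c': array([405.4, 177.8]), 's': array([15.8, 22.7]), 'a': 9.6}
at [0.4002 0.1698 0.1608] y-angle 9.74 q [ 0.22 -0.1   1.86  0.    1.38  0.05] dp [  0.2  -0.2 -39.2] yaw -0.2
```

View pics/w5.png

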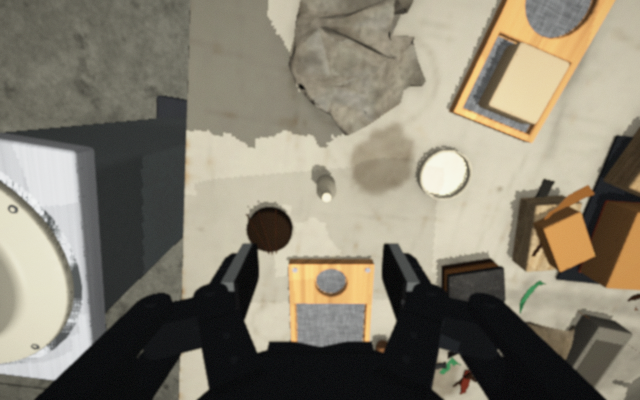

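The bottle is at (325,183) with its cap at (327,197). The cream block is inside its pocket at (527,83), and the narrow round pocket is at (331,281).

```bash
python3 - <<'E'
from h import *
print(world("wrist",[[327,197]],.05)*1000, world("wrist",[[323,170]],0)*1000, pix("wrist",[[.4065,.1705,0],[.4065,.1705,.05],[.4065,.174,0],[.4065,.174,.05]]))
im=cv2.imread("pics/w5.png");cv2.imwrite("pics/w5b.png",cv2.resize(im[150:215,295:355],None,fx=8,fy=8,interpolation=cv2.INTER_CUBIC))
go([.4065,.172,.026],9.7)
E
```

```text
[[407.68898006 170.37695934  50.        ]] [[402.49707573 182.72100021   0.        ]] [[324.74582507 181.94211577]
 [325.69515216 196.6504038 ]
 [325.3355897  178.73526702]
 [326.39907474 192.90484035]]
at [0.4002 0.1698 0.1608] y-angle 9.74 q [ 0.22 -0.1   1.86  0.    1.38  0.05] dp [  1.1   6.6 134.8] yaw 0.0
```

View pics/w5b.png

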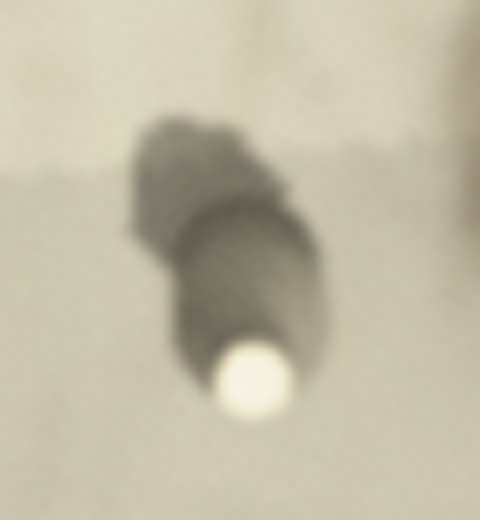

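```bash
python3 -m handwheel '{"dp":[[0,6.7,0],[0,0,25],[0,0,25],[0,0,25],[0,0,25],[0,0,20],[0,0,12],[0,0,7],[0,0,0],[0,0,0],[0,0,0],[0,0,0],[0,0,0],[0,0,0],[0,0,0],[0,0,0]],"yaw":[0,0,0,0,0,0,0,0,0,0,0,0,0,0,0,0],"claw":[60,60,60,60,60,60,60,60,60,255,255,255,255,255,255,255]}' 30
python3 - <<'E'
from h import *
go([.4319,.062,.1],9.7)
E
```

```text
time_s: 15.1
eef_pos: [0.4073, 0.1711, 0.0227]
eef_rot: [2.022, 2.404, 0.001]
contact_force: [-1.5, 0.3, 6.2]
grip_width: 0.0175
finger_force: 29.7
at [0.4073 0.1711 0.0227] y-angle 9.86 q [0.22 0.07 2.01 0.   1.07 0.05] dp [-111.7    5.6  -77.3] yaw 0.2
```

```bash
python3 -m handwheel '{"dp":[[0,0,-30],[0,0,-40],[-22.4,1.1,0],[-22.4,1.1,0],[-22.4,1.1,0],[-22.4,1.1,0],[-22.1,1.2,0],[0,0,0],[0,0,20],[0,0,20],[0,0,10],[0,0,8],[0,0,4],[0,0,0],[0,0,0]],"yaw":[0,0,0,0,0,0,0,0,0,0,0,0,0,0,0],"claw":[255,255,255,255,255,255,255,255,255,255,255,255,255,255,255]}'
python3 - <<'E'
from h import *
im=snapshot("wrist");cv2.imwrite("pics/w6.png",im[130:400,150:490]);go([.4319,.062,.0287],9.7)
E
```

```text
time_s: 16.6
eef_pos: [0.4319, 0.062, 0.0306]
eef_rot: [2.022, 2.404, 0.001]
contact_force: [-0.3, -0.3, 0.0]
grip_width: 0.0177
finger_force: 29.6
at [0.4319 0.062  0.0307] y-angle 9.86 q [-0.03  0.04  2.01  0.    1.08 -0.21] dp [ 0. -0.  2.] yaw 0.2
```

View pics/w6.png

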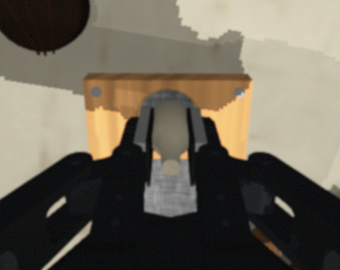

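```bash
python3 -m handwheel '{"dp":[[0,0,1.5],[0,0,0.5],[0,0,0],[0,0,0],[0,0,0],[0,0,0],[0,0,-15],[0,0,-25],[0,0,-35],[0,0,-35],[0,0,-25],[0,0,0],[0,0,0]],"yaw":[0,0,0,0,0,0,0,0,0,0,0,0,0],"claw":[255,255,255,120,90,60,60,60,60,60,60,60,60]}'
python3 - <<'E'
from h import *
im=pockets("wrist",(.43,.015));cv2.imwrite("pics/w7.png",im)
for r in place_of("small_bottle","wrist"): print(r["p"],np.round(r["uv"]),world("wrist",r["uv"],.006)[0].round(4))
for r in place_of("heel_block","wrist"): print(r["p"],np.round(r["uv"]),world("wrist",r["uv"],.0)[0].round(4))
print(rect("wrist","heel_block",.024,0))
go([.5825,.077,.25],20)
E
```

```text
time_s: 17.95
eef_pos: [0.4316, 0.0619, 0.163]
eef_rot: [2.022, 2.404, 0.001]
contact_force: [0.3, 0.2, -1.3]
grip_width: 0.0656
finger_force: 0.0
outer [438.6  17.3] [ 94.6 138.1] 9.8
hole [442.5  -3.5] [80.7 75.2] 9.9
hole [431.4  61.1] [33.5 34.3] 54.6
0.82 [318. 184.] [0.4306 0.0609 0.006 ]
0.68 [470. 196.] [0.5916 0.0741 0.    ]
{'p': 0.56, 'uv': array([476., 195.]), 'c': array([584.6,  77.7]), 's': array([67.9, 70.7]), 'a': 20.2}
at [0.4312 0.0619 0.1621] y-angle 9.86 q [-0.03 -0.1   1.86  0.    1.39 -0.21] dp [-11.  151.5 -88.2] yaw -10.1
```

View pics/w7.png

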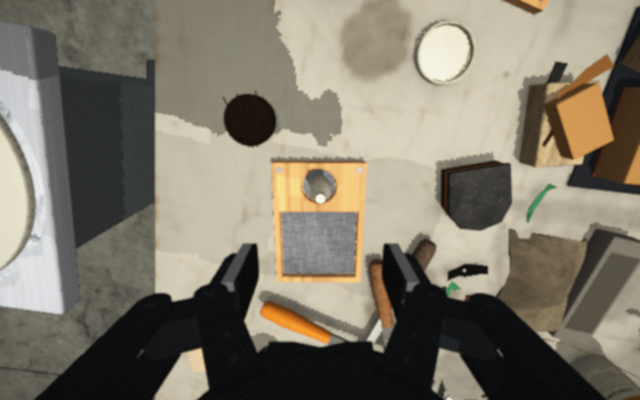

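```bash
python3 -m handwheel '{"dp":[[-2.5,31,0],[-2.5,31,0],[-2.5,31,0],[-2.5,31,0],[-2.5,31,0],[0,0,0],[0,0,0],[0,0,0],[0,0,0]],"yaw":[0,0,0,0,0,-5,-5.1,0,0],"claw":[10,10,10,10,10,10,10,10,10]}'
python3 - <<'E'
from h import *
im=snapshot("wrist");cv2.imwrite("pics/w8.png",im)
for r in place_of("heel_block","wrist"): print(r["p"],np.round(r["uv"]),world("wrist",r["uv"],.0)[0].round(4))
print(rect("wrist","heel_block",.024,0))
go([.585,.077,.02],20)
E
```

```text
time_s: 19.05
eef_pos: [0.5862, 0.0761, 0.1626]
eef_rot: [-1.806, -2.57, 0.001]
contact_force: [-1.0, 1.3, -0.0]
grip_width: 0.0824
finger_force: 0.0
0.88 [323. 184.] [0.5919 0.0747 0.    ]
0.17 [167. 189.] [0.4384 0.013  0.    ]Traceback (most recent call last):
  File "<stdin>", line 4, in <module>
  File "h.py", line 20, in rect
    r=rs[k];m=r["mask"].astype(np.uint8)
      ~~^^^
IndexError: list index out of range
```

View pics/w8.png

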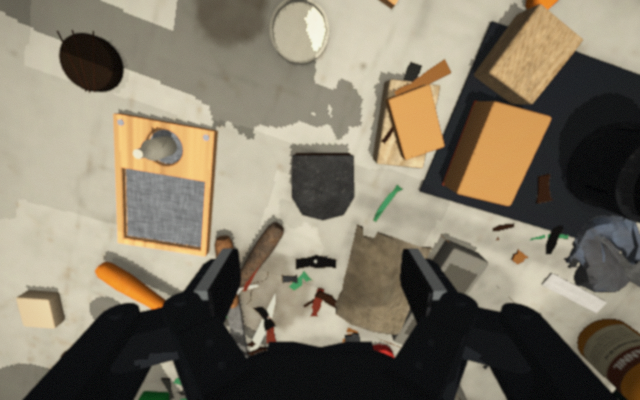

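The heel is squared to the tool: edges at columns 292–354 and rows 152–219, centre near (323,185). The box stack's corner at (378,165) clears the fingers.

```bash
python3 - <<'E'
from h import *
w=world("wrist",[[323,186],[291.5,153],[354,153],[323,219]],.024);print(w.round(4))
go([w[0,0],w[0,1],.021])
E
```

```text
[[0.59   0.0786 0.024 ]
 [0.5512 0.0988 0.024 ]
 [0.6062 0.1187 0.024 ]
 [0.6018 0.0462 0.024 ]]
at [0.5863 0.0761 0.163 ] y-angle 19.86 q [-0.    0.22  1.51  0.    1.41 -0.35] dp [  1.1   4.3 142. ] yaw None
```

```bash
python3 -m handwheel '{"dp":[[0.5,4.2,0],[0,0,25],[0,0,25],[0,0,25],[0,0,25],[0,0,20],[0,0,12],[0,0,10],[0,0,0],[0,0,0],[0,0,0],[0,0,0],[0,0,0],[0,0,0],[0,0,0]],"yaw":[0,0,0,0,0,0,0,0,0,0,0,0,0,0,0],"claw":[10,10,10,10,10,10,10,10,10,255,255,255,255,255,255]}' 60
python3 - <<'E'
from h import *
go([.4425,-.0035,.0277],9.8)
E
```

```text
time_s: 20.7
eef_pos: [0.5909, 0.0781, 0.0227]
eef_rot: [1.802, 2.572, 0.002]
contact_force: [-2.9, -0.3, 8.5]
grip_width: 0.0589
finger_force: 63.7
at [0.5909 0.0781 0.0227] y-angle 19.96 q [ 0.    0.36  1.65  0.    1.14 -0.35] dp [ -26.  -167.3   -5.3] yaw 10.2
```

```bash
python3 -m handwheel '{"dp":[[0,0,-34],[0,0,-34],[0,0,-34],[-5.2,-33.5,0],[-5.2,-33.5,0],[-5.2,-33.5,0],[-5.2,-33.5,0],[-5.2,-33.3,0],[0,0,0],[0,0,0],[0,0,0],[0,0,0]],"yaw":[0,0,0,0,0,0,0,0,5.1,5.1,0,0],"claw":[255,255,255,255,255,255,255,255,255,255,255,255]}'
python3 - <<'E'
from h import *
im=pockets("wrist",(.43,.015));cv2.imwrite("pics/w9.png",im)
go([.4425,-.0035,.0287],9.8)
E
```

```text
time_s: 21.9
eef_pos: [0.4421, -0.0035, 0.1237]
eef_rot: [2.021, 2.405, 0.001]
contact_force: [0.7, -0.4, -0.5]
grip_width: 0.0589
finger_force: 65.3
outer [515.5 -31. ] [19.6 39.9] 26.9
outer [435.6  37.1] [94.4 95.1] 10.0
hole [439.7  13.1] [88.4 40.9] 10.0
hole [431.8  60.3] [33.5 33.1] 10.0
at [ 0.442  -0.0034  0.1235] y-angle 9.92 q [-0.18 -0.06  1.9   0.    1.3  -0.36] dp [-0.1  0.4 94.8] yaw 0.1
```

View pics/w9.png

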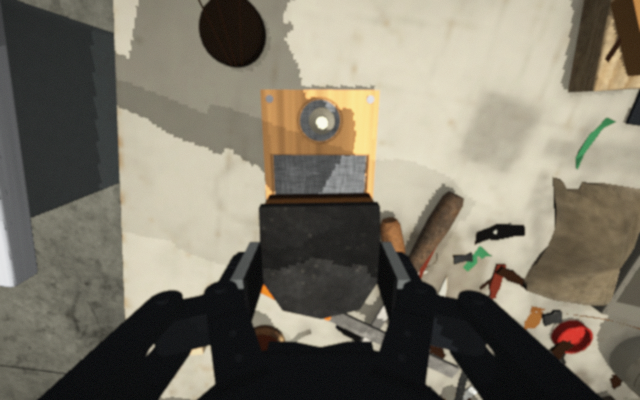

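The heel sits squarely above its pocket and the bottle stands upright in its own at (320,122). The knife handles to the right are clear if I open only part way.

```bash
python3 -m handwheel '{"dp":[[0,0.4,25],[0,0,25],[0,0,20],[0,0,10],[0,0,7],[0,0,4],[0,0,2.5],[0,0,1],[0,0,0],[0,0,0]],"yaw":[0,0,0,0,0,0,0,0,0,0],"claw":[255,255,255,255,255,255,255,255,255,255]}'
```

```text
time_s: 22.95
eef_pos: [0.4424, -0.0034, 0.029]
eef_rot: [2.024, 2.402, 0.001]
contact_force: [0.2, -0.5, -0.5]
grip_width: 0.059
finger_force: 65.3
```

```bash
python3 -m handwheel '{"dp":[[0,0,0.3],[0,0,0],[0,0,0],[0,0,0],[0,0,-15],[0,0,-30],[0,0,-40],[0,0,-40],[0,0,-40],[0,0,0],[0,0,0]],"yaw":[0,0,0,0,0,0,0,0,0,0,0],"claw":[48,48,48,48,48,48,48,48,48,48,48]}'
python3 - <<'E'
from h import *
im=pockets("wrist",(.43,.015));cv2.imwrite("pics/w10.png",im)
print(rect("wrist","heel_block",.03))
go([.412,-.18,.194],9.8)
E
```

```text
time_s: 24.05
eef_pos: [0.4425, -0.0035, 0.194]
eef_rot: [2.023, 2.401, 0.001]
contact_force: [0.2, 0.1, -0.6]
grip_width: 0.0694
finger_force: 0.0
outer [438.2  17.3] [ 94.7 135.3] 9.8
hole [442.5  -4.2] [81.4 76.5] 9.8
hole [431.4  60.1] [33.4 33.2] 9.8
{'p': 0.84, 'uv': array([319., 179.]), 'c': array([442.8,  -3.2]), 's': array([60.2, 67.2]), 'a': 9.8}
at [ 0.4418 -0.0034  0.1924] y-angle 9.76 q [-0.18 -0.11  1.8   0.    1.45 -0.35] dp [-169.   -59.4   -1.6] yaw -0.0
```

View pics/w10.png

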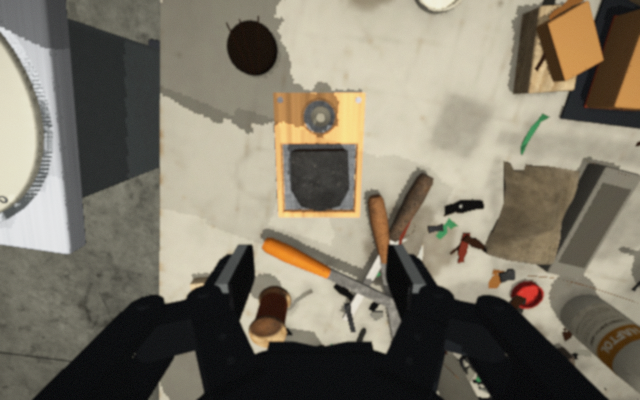

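The heel is flat in its pocket, centre (320,180). The spool is at (270,313). Moving over the spool.

```bash
python3 -m handwheel '{"dp":[[-28.2,-9.9,0],[-28.2,-9.9,0],[-28.2,-9.9,0],[-28.2,-9.9,0],[-28.2,-9.9,0],[-28,-9.9,0],[0,0,0],[0,0,0],[0,0,0]],"yaw":[0,0,0,0,0,0,0,0,0],"claw":[30,30,30,30,30,30,30,30,30]}'
python3 - <<'E'
from h import *
im=snapshot("wrist");cv2.imwrite("pics/w11.png",im[80:300,180:460])
for r in place_of("thread_spool","wrist"): print(r["p"],np.round(r["uv"]),world("wrist",r["uv"],.0)[0].round(4))
c=cam("wrist");q=regions_of("thread_spool","wrist")[0]["mask"];v,u=np.nonzero(q);print(u.min(),u.max(),v.min(),v.max())
print(pix("wrist",[[.412,-.18,0],[.412,-.18,.06]]))
go([.412,-.18,.045],0)
E
```

```text
time_s: 25.05
eef_pos: [0.4122, -0.1794, 0.1927]
eef_rot: [-2.023, -2.402, -0.0]
contact_force: [-0.2, 0.3, 0.1]
grip_width: 0.0751
finger_force: 0.0
0.66 [322. 174.] [ 0.4163 -0.1777  0.    ]
0.2 [387.   6.] [ 0.4489 -0.0019  0.    ]
297 342 159 212
[[318.18582372 174.81206418]
 [317.91888157 189.61782335]]
at [ 0.4125 -0.1793  0.1932] y-angle 9.83 q [-0.58 -0.09  1.79  0.    1.45 -0.75] dp [ -0.6  -0.6 148.2] yaw 9.8
```

View pics/w11.png

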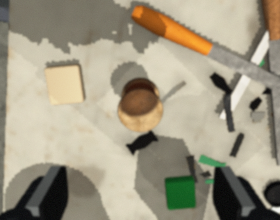

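Spool top is at (140,107) in the crop, standing, with the centre about 1 mm off the TCP. Going down to grip the upper flange.

```bash
python3 -m handwheel '{"dp":[[-0.5,1,0],[0,0,28],[0,0,28],[0,0,28],[0,0,26],[0,0,18],[0,0,12],[0,0,8],[0,0,0],[0,0,0],[0,0,0],[0,0,0],[0,0,0],[0,0,0],[0,0,0]],"yaw":[0,0,0,0,0,0,0,0,0,0,0,0,0,0,0],"claw":[30,30,30,30,30,30,30,30,30,255,255,255,255,255,255]}' 50
python3 - <<'E'
from h import *
go([.5725,.3627,.051])
E
```

```text
time_s: 26.7
eef_pos: [0.414, -0.1808, 0.0465]
eef_rot: [2.023, 2.401, 0.0]
contact_force: [-0.5, -0.1, 9.7]
grip_width: 0.039
finger_force: 49.0
at [ 0.414  -0.1808  0.0465] y-angle 9.76 q [-0.58  0.05  1.97  0.    1.12 -0.75] dp [508.8 248.3  -4.8] yaw None
```

```bash
python3 -m handwheel '{"dp":[[0,0,-32],[0,0,-34],[0,0,-34],[0,0,-32],[36.3,17.7,0],[36.3,17.7,0],[36.3,17.7,0],[36.3,17.7,0],[36.3,17.7,0],[36.3,17.7,0],[36.3,17.7,0],[36.3,17.7,0],[36.3,17.7,0],[36.3,17.7,0],[36.3,17.7,0],[36.3,17.7,0],[0,0,0],[0,0,0]],"yaw":[0,0,0,0,0,0,0,0,0,0,0,0,0,0,0,0,0,0],"claw":[255,255,255,255,255,255,255,255,255,255,255,255,255,255,255,255,255,255]}'
python3 - <<'E'
from h import *
im=pockets("wrist",(.56,.325));cv2.imwrite("pics/w12.png",im)
go([.5725,.3627,.0525],-10.4)
E
```

```text
time_s: 28.5
eef_pos: [0.5487, 0.2854, 0.1772]
eef_rot: [-2.023, -2.404, 0.001]
contact_force: [0.2, -0.9, 0.0]
grip_width: 0.0393
finger_force: 50.4
outer [564.  316.6] [165.6  85.9] 79.8
hole [559.1 291.1] [65.3 70.5] 79.6
hole [572.1 361.8] [57.9 57.4] 9.9
at [0.5487 0.2847 0.1774] y-angle 9.78 q [ 0.35  0.27  1.43 -0.    1.45  0.18] dp [ 72.9  36.7 124.9] yaw 20.2
```

View pics/w12.png

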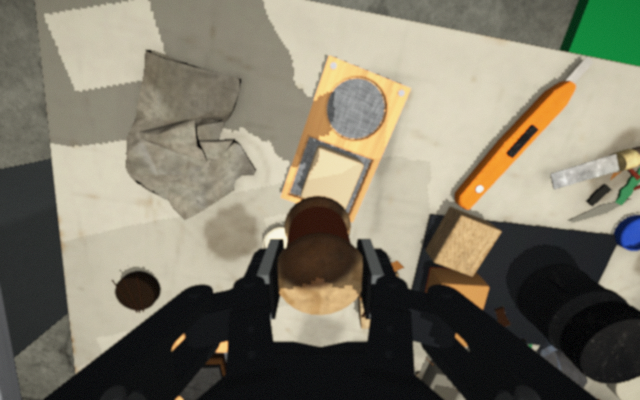

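The spool hangs upright, and the round pocket at (357,106) is re-measured at (572.1, 361.8).

```bash
python3 - <<'E'
from h import *
p=np.array(state()["eef_pos"]);b=p-[0,0,.0465];t=p+[0,0,.0135]
print(pix("wrist",[b,b+[0,0,.01],t]))
E
python3 -m handwheel '{"dp":[[24.2,12.3,0],[24.2,12.3,0],[24,12,0],[0,0,0],[0,0,30],[0,0,30],[0,0,25],[0,0,15],[0,0,0],[0,0,0]],"yaw":[0,0,0,0,0,0,0,0,0,0],"claw":[255,255,255,255,255,255,255,255,255,255]}'
python3 - <<'E'
from h import *
snapshot("wrist");go([.5722,.3623,.0525])
E
```

```text
[[318.15800585 225.55703509]
 [318.08728517 231.87636828]
 [317.58651899 276.62294473]]
time_s: 29.55
eef_pos: [0.5732, 0.3621, 0.0786]
eef_rot: [2.025, 2.402, 0.002]
contact_force: [0.3, -0.2, 0.4]
grip_width: 0.039
finger_force: 50.4
at [0.5734 0.3624 0.0791] y-angle 9.74 q [0.45 0.45 1.38 0.   1.3  0.28] dp [ 0.1 -1.2 26.6] yaw None
```

```bash
python3 -m handwheel '{"dp":[[0,-1.2,12],[0,0,7],[0,0,4],[0,0,2],[0,0,1],[0,0,0],[0,0,0]],"yaw":[0,0,0,0,0,0,0],"claw":[255,255,255,255,255,255,255]}'
```

```text
time_s: 30.3
eef_pos: [0.5714, 0.3626, 0.0526]
eef_rot: [-2.024, -2.403, -0.001]
contact_force: [-7.2, -1.0, 13.9]
grip_width: 0.0389
finger_force: 51.0
```

```bash
python3 -m handwheel '{"dp":[[0,0,-0.4],[0,0,0],[0,0,0],[0,0,0],[0,0,0],[0,0,0],[0,0,0],[0,0,-20],[0,0,-30],[0,0,-40],[-20,0,-40],[-20,0,0],[0,0,0],[0,0,0]],"yaw":[0,0,0,0,0,0,0,0,0,0,0,0,0,0],"claw":[255,255,150,130,110,90,60,60,50,50,50,50,50,50]}'
python3 - <<'E'
from h import *
im=pockets("wrist",(.56,.325));cv2.imwrite("pics/w13.png",im[20:350,150:550])
for t,z in(("thread_spool",.006),("cream_block",.006)):
    for r in place_of(t,"wrist"): print(t,r["p"],np.round(r["uv"]),world("wrist",r["uv"],z)[0].round(4))
print(pix("wrist",[[.572,.362,.066],[.572,.362,.006]])-[150,20])
go([.5722,.3623,.0525])
E
```

```text
time_s: 31.7
eef_pos: [0.5782, 0.3225, 0.181]
eef_rot: [-2.025, -2.401, 0.001]
contact_force: [-0.1, 0.1, -0.2]
grip_width: 0.0685
finger_force: 0.0
outer [566.  366.3] [25.7 24.2] 9.8
outer [565.1 326.2] [149.3  85.6] 79.6
hole [559. 292.] [66.7 70.3] 79.7
hole [570.5 371.1] [57.4 42.6] 14.7
thread_spool 0.83 [321. 143.] [0.5738 0.3607 0.006 ]
cream_block 0.93 [302. 200.] [0.564 0.295 0.006]
cream_block 0.57 [183. 388.] [ 0.4416 -0.0096  0.006 ]
[[169.52916663 130.93984622]
 [169.59606023 121.92458262]]
at [0.5779 0.3233 0.1807] y-angle 9.79 q [0.39 0.36 1.3  0.   1.48 0.22] dp [ 39.5   1.2 128.2] yaw None
```

View pics/w13.png

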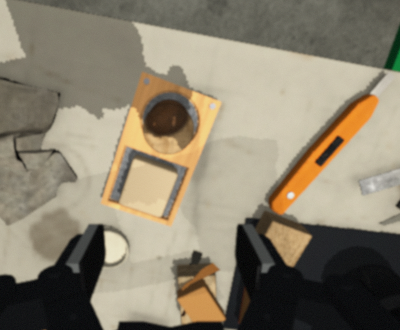

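The last picture shows the spool upright in the round pocket at (170,125), with the lining visible all round, and the cream block flat in its pocket at (150,185). The arm is clear, so I'm handing in.

```bash
python3 -c "
from station import *
print(close_job())"
```

```text
the job is handed in; nothing more can be done
None
```

I placed all four pieces in their pockets and handed the job in at about 32 s of the allowed 99 s; the wrist-camera checks looked right, but the hand-in returned no verdict.

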